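# Hold the whetstone in the corner of its sharpening board

## Robot

A 7-joint arm with a two-finger parallel gripper is mounted at the origin on a cart in front of the work surface, level with it; the furniture and walls round the work are solid. World frame = base frame: x ahead of the robot, y to its left, z up, the work surface at z = 0. Lengths are in m, angles in rad, forces in N, time in s.
With the tool pointing down it reaches from about 0.4 to 0.85 m from the base axis. Payload 10.4 kg.
Tool frame: the origin (TCP) lies at the very end of the fingers, on their centre line; the grasp point (between the pads) lies 19 mm behind it; z points along the fingers, y is the line along which they close (so a half turn about z gives the same grasp; the last joint's range is limited). The gripper opens to 87 mm and grips with 3 to 60 N. Pads are 19 mm wide; open, the fingers measure 117 mm over their backs; the gripper's body (75 mm by 190 mm) begins 51 mm behind the grasp point.
Start: joints at [-1.283, 0.332, -0.065, 1.46, 0.022, 1.35, -0.088], TCP at [0.191, 0.595, 0.223] pointing down, gripper open.
Joint ranges: [-2.6, 2.6], [-0.5, 2.12], [-1.47, 1.34], [0.16, 2.42], [-1.27, 4.41], [0.06, 2.06], [-2.6, 2.6]. Speed limits (rad/s): [2.22, 2.22, 2.79, 2.79, 3.14, 3.14, 3.14].

## Interface

Orientations are given as a unit quaternion [x, y, z, w].
In Python, from bench import r gives the robot as it stands.
- The arm moves only by the shell command python3 -m crank 'ROWS' [FORCE]. ROWS is JSON, a list that holds one entry, the list of rows, each a list of 5 numbers: the shift along the tool's x, y, z in mm, then the turn about the tool's z in degrees, then the opening, from -1 (shut) to 1 (fully open). A call has 1 to 20 rows; each row is the pose to reach, as a shift and turn from the pose commanded when the call began, along the tool's axes at that moment; what a row does not reach only later rows make up. A row lasts 1/10 s, in which the tool goes at most 50 mm and 8.59 degrees, less where a joint would pass 70% of its speed; a pose out of reach is approached as far as the arm can. A call with a gripper value outside its range is refused whole. The fingers move at their own pace and stop on an object; FORCE is the grip in N (left out, the last holds). Time passes only in rows, so rows that repeat a pose let the fingers close. It gives the time, the measured TCP pose, the force, the opening and the grip force at its end, in the units of the state.
- r.read_state(): the state, without advancing time (a new reading comes with each control period).
- r.camera(name): name is "side" or "top" or "wrist"; returns a dict with "image" (384x512x3 uint8, red, green, blue), "vfov" (degrees; the focal length in pixels is half the picture's height over the tangent of half this angle, whatever the lens; pixels are square), "cx", "cy" (the principal point, pixels), "eye" and "attitude" of the camera in the world. Camera axes: x right, y down, z forward; pixel columns grow to the right and rows downward; lengths in m; the calibration is good to about 2 mm. A picture is of the moment at which its call begins. There is no depth.
- r.close_job(): hands the job in; it is judged then, once.
The state is a dict: "time": time; "joint_positions": joint angles; "joint_vel": joint speeds; "joint_torque": joint torques, N m; "ee_pos": TCP position; "eef_rot": TCP orientation; "ft_force": force on the tool from outside, world axes, zero at the start; "torque": the same for the moment, N m; "width": finger opening in m; "grip_force": force on a finger pad.
Only numpy, scipy, OpenCV 4.12 (cv2) and the standard library are available. Lean on these libraries where they do the work, as an engineer would, in place of code of your own. Each camera call takes 0.05 s, during which the arm holds its last target. There are 200 camera calls.

## Task

Somebody parked the roll of tape on the stop pin of the sharpening board: slide it up off the pin and leave it lying flat on the worktop, off the board. Then take the whetstone, lay it flat on the board with its long side along the low metal rail, and press it snugly into the corner so that one long side bears on the rail and one short end bears on the pin, and finish while still holding it pressed against both (I will fit the clamp; do not let go). Leave everything else where it stands.

Things in the scene. Friction and masses are not known exactly. Their poses are not given: they have to be found in the camera images.
- board: sharpening board, fixed to the worktop: light wooden slab 110 (x) x 220 (y) x 18 mm; it stands either on the left or on the right of the work area, the whetstone on the other side. Origin: centre of the underside, on the worktop; x across the board from its free long edge (near the robot) towards the rail, y along the board towards the pin, z up; turned up to 0.2 rad
- rail: low straight aluminium stop rail fixed on the board along its far long edge: 16 (board x) x 200 (board y) x 12 mm high. Origin: centre of its underside, at board (43, 0, 18) mm; axes as the board's. The face that the stone bears on is the one towards the board's middle, at board x = +35 mm
- pin: upright round steel stop pin fixed on the board, 14 mm in diameter, 50 mm tall. Origin: centre of its foot, at board (4, 80, 18) mm; it is 31 mm (centre) from the rail's bearing face. The stone's end bears on its side towards the board's middle, at board y = +73 mm
- pin_top (a point): centre of the pin's top, 50 mm above the board's top face
- seat (a point): point on the board's top face where the centre of the whetstone's underside lies when the stone is home against rail and pin: board (10, 8, 18) mm; axes as the board's (+x into the rail, +y into the pin)
- whetstone: the whetstone: plain grey rectangular block of two layers, 50 (x) x 130 (y) x 40 mm high, 0.3 to 0.6 kg, loose on the worktop, flat, turned up to 0.45 rad. Origin: centre of its underside; y along its length, z up. Its ends are alike. On the oiled board and the polished stops it slides with friction about 0.25: resistance may be felt before a stop is reached if it is pressed down hard
- tape_roll: small roll of pale paper tape on a card core: ring 52 mm in outer diameter, hole 24 mm, 25 mm high, about 50 g; at the start it lies flat on the board, threaded on the pin, which stands 25 mm out of it. Origin: centre of its underside; z its axis
- tea_light: bystander: tea light in a metal cup, 38 mm across, 17 mm high, origin at the centre of its underside; leave alone
- teaspoon: bystander: teaspoon lying near the front edge, 138 x 28 x 12 mm, origin at the centre of its underside, x along it; leave alone
- tin: bystander: small food tin, 58 mm across, 72 mm high, origin at the centre of its underside; leave alone
- mug: bystander: white mug, 87 x 118 x 94 mm, origin at the centre of its underside; leave alone
- pepper_mill: bystander: wooden pepper mill, 58 mm across, 170 mm high, origin at the centre of its underside; leave alone
- onion: bystander: red onion, 63 x 59 x 66 mm, origin at the centre of its underside; leave alone
There are look-alikes about, which are no part of the job. Of the things shaped like the tape_roll, the white one is meant.

How it is judged:
On the way, in this order (a step that is already met when the one before it is completed fails the run):
1. the tape roll has been slid up until its underside is above the pin's top (z of tape_roll in the frame of board above 0.068 m), for 0.05 s.
2. the tape roll lies flat on the worktop, off the board, let go and at rest (height (world z) of tape_roll between -0.006 and 0.006 m and angle between tape_roll's own z axis and vertical below 0.12 rad and contact force between each of the arm, the fingers and tape_roll below 0.2 N and linear speed of tape_roll below 0.03 m/s), for 0.2 s.
At the end, for the whole second after the job is handed in: Fingers (over 1 N) hold the stone still, pressed over 1.5 N on rail and on pin, within 4 mm of the seat (x, y, z), level and along the rail within 0.05 rad. The tape roll lies flat (0.12 rad) on the worktop (underside within 6 mm), still, untouched by the robot (all of step 2 and contact force between whetstone and rail above 1.5 N and contact force between whetstone and pin above 1.5 N and contact force between the fingers and whetstone above 1 N and x of whetstone in the frame of seat between -0.004 and 0.004 m and y of whetstone in the frame of seat between -0.004 and 0.004 m and z of whetstone in the frame of seat between -0.004 and 0.004 m and angle between the y axis of whetstone and the y axis of board, either way round below 0.05 rad and angle between whetstone's own z axis and vertical below 0.05 rad and linear speed of whetstone below 0.02 m/s); the arm keeps its last pose, push and grip.
It fails at once if a bystander (tea light, teaspoon, tin, mug, pepper mill, onion) is shifted by more than 3 cm (distance of any of tea_light, teaspoon, tin, mug, pepper_mill, onion from where it was at the start of the episode above 0.03 m).
It also fails if it takes over 67 s, if anything falls off the work surface, if the arm or the gripper's body presses on something with over 40 N, if the wrist force passes 120 N, or if a joint passes its speed limit or range.

## Working session

There is one attempt and no reset: what is moved stays moved. The work goes in short steps, Python scripts to look and compute and a shell command to move; the robot and the scene stay as the last step left them, time stands still between calls to the robot, and variables do not carry over. Pictures are saved under pics/ and viewed, at most 10 in all, crops included, and the job is handed in when it is done.

```bash
ls; mkdir -p pics; cat > h.py <<'E'
import numpy as np,cv2
from bench import r
from scipy.spatial.transform import Rotation as R
def snap(n,f,crop=None,s=1):
    c=r.camera(n); im=cv2.cvtColor(c["image"],cv2.COLOR_RGB2BGR); cv2.imwrite("pics/raw_"+f+".png",im)
    import pickle; pickle.dump({k:v for k,v in c.items() if k!="image"},open("pics/"+f+".pkl","wb"))
    if crop: x0,y0,x1,y1=crop; im=im[y0:y1,x0:x1]
    cv2.imwrite("pics/"+f+".png",cv2.resize(im,None,fx=s,fy=s,interpolation=cv2.INTER_CUBIC)); return c
def ray(c,u,v):
    f=192/np.tan(np.radians(c["vfov"])/2); a=np.array(c["attitude"])
    M=R.from_quat(a).as_matrix() if a.size==4 else a.reshape(3,3)
    return np.array(c["eye"]),M@np.array([(u-c["cx"])/f,(v-c["cy"])/f,1])
def at(c,u,v,z):
    e,d=ray(c,u,v); return e+d*(z-e[2])/d[2]
E
python3 - <<'E'
from h import *
c=snap("top","t1",s=1.5); print({k:v for k,v in c.items() if k!="image"}); print(r.read_state())
E
```

```text
pics
{'vfov': 46.355446003271375, 'cx': 255.03849551104977, 'cy': 189.01649214476723, 'eye': array([ 0.39870955, -0.23422871,  1.3855069 ]), 'attitude': array([ 0.7106484 , -0.70084668,  0.0423884 , -0.04467657])}
{'time': 0.05, 'joint_positions': array([-1.28259712,  0.33287207, -0.06469296,  1.46092167,  0.02160375,
        1.34986865, -0.08850114]), 'joint_vel': array([ 0.00029264, -0.00159312, -0.00029385,  0.00079125,  0.00156834,
       -0.00151354, -0.00193388]), 'joint_torque': array([ 2.17240136e-03, -6.25162697e+01,  2.48833420e-02, -3.91137064e+01,
       -6.16589352e-02,  3.68247111e-02,  6.59737702e-05]), 'ee_pos': array([0.19103426, 0.59470228, 0.22176317]), 'eef_rot': array([ 1.54768146e-01,  9.87950580e-01, -6.83231924e-04, -7.27131268e-05]), 'ft_force': array([ 0.15541315,  0.17209594, -0.2936254 ]), 'torque': array([-0.01658164, -0.05181759, -0.02906381]), 'grip_force': 0.0, 'width': 0.08667381054488904}
```

View pics/t1.png

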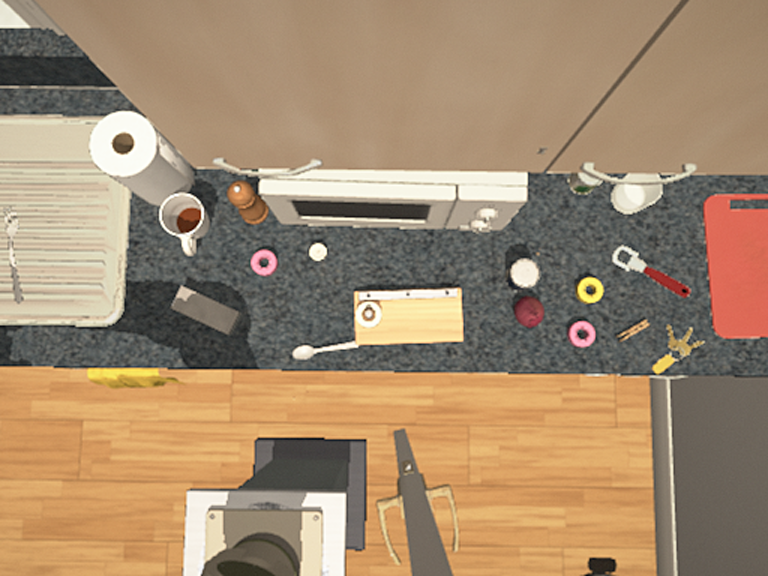

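The top view (1.5x) has image up = +x and left = +y. There are four tape rings:
- white, at (369,314), threaded on the pin
- pink, at (264,263)
- yellow, at (590,290)
- pink, at (582,334)

The white one on the pin fits the description. The whetstone is the grey block at (205,310). I'll confirm with an enlarged crop.

```bash
python3 - <<'E'
import cv2
im=cv2.imread("pics/raw_t1.png")
cv2.imwrite("pics/c1.png",cv2.resize(im[180:245,110:315],None,fx=3.9,fy=3.9,interpolation=cv2.INTER_CUBIC)) 
E
```

```text
(no output)
```

View pics/c1.png

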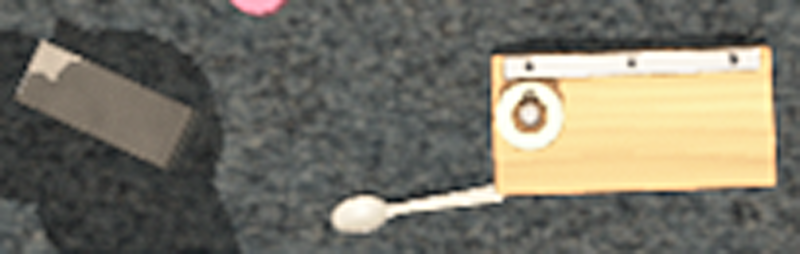

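The crop shows the white ring on the pin at (531,115), the board corners at (492,57), (769,46), (776,186) and (497,194), and the stone's top at roughly (42,38), (190,107), (165,167) and (15,98).

```bash
python3 - <<'E'
from h import *; import pickle
c=pickle.load(open("pics/t1.pkl","rb"))
P=lambda u,v,z: at(c,110+(u+.5)/3.9-.5,180+(v+.5)/3.9-.5,z)[:2]
b=np.array([P(*p,.018) for p in [(492,57),(769,46),(776,186),(497,194)]])
print("board",b.round(4).tolist(),b.mean(0),[np.linalg.norm(b[i]-b[i-1]).round(4) for i in range(4)])
d=(b[0]-b[1])+(b[3]-b[2]); th=np.arctan2(-d[0],d[1]); print("th",th)
Rm=np.array([[np.cos(th),-np.sin(th)],[np.sin(th),np.cos(th)]])
o=b.mean(0); print("pin",o+Rm@[.004,.08],"ring top",P(531,115,.043),"pintop",P(528,104,.068),"seat",o+Rm@[.01,.008])
s=np.array([P(*p,.04) for p in [(42,38),(190,107),(165,167),(15,98)]])
print("stone",s.round(4).tolist(),s.mean(0),[np.linalg.norm(s[i]-s[i-1]).round(4) for i in range(4)])
d=(s[0]-s[1])+(s[3]-s[2]); print("ths",np.arctan2(-d[0],d[1]))
E
```

```text
board [[0.551, -0.1697], [0.5628, -0.3876], [0.4529, -0.3931], [0.4437, -0.1757]] [ 0.50261201 -0.28153142] [np.float64(0.1075), np.float64(0.2182), np.float64(0.1099), np.float64(0.2175)]
th 0.048124392177443076
pin [ 0.50275892 -0.20143161] ring top [ 0.50378974 -0.2017908 ] pintop [ 0.51012825 -0.19999045] seat [ 0.51221559 -0.27305962]
stone [[0.5586, 0.1786], [0.5066, 0.0615], [0.4601, 0.0789], [0.5117, 0.1971]] [0.50923287 0.12901104] [np.float64(0.0505), np.float64(0.1281), np.float64(0.0496), np.float64(0.1289)]
ths -0.41499862660967396
```

```bash
cat >> h.py <<'E'
def to(p,yaw=None):
    "shift in tool axes [mm], turn [deg] to world TCP p and tool-y azimuth yaw (mod pi not applied)"
    s=r.read_state(); Rt=R.from_quat(s["eef_rot"]); m=Rt.as_matrix()
    y=np.arctan2(m[1,1],m[0,1]); t=0 if yaw is None else -np.degrees((yaw-y+np.pi)%(2*np.pi)-np.pi)
    print("shift",(m.T@(np.array(p)-s["ee_pos"])*1e3).round(1),"turn",round(t,1))
E
python3 - <<'E'
from h import *
to([.45,.3,.22],1.619); to([.503,-.2015,.22],1.619)
E
```

```text
shift [-336.7 -201.4    2.1] turn -20.6
shift [-540.5 -662.7    2.7] turn -20.6
```

```bash
python3 -m crank '[[[-337,-201,0,-8,1],[-337,-201,0,-16,1],[-337,-201,0,-20.6,1],[-337,-201,0,-20.6,1],[-337,-201,0,-20.6,1],[-337,-201,0,-20.6,1],[-337,-201,0,-20.6,1],[-337,-201,0,-20.6,1],[-540,-662,0,-20.6,1],[-540,-662,0,-20.6,1],[-540,-662,0,-20.6,1],[-540,-662,0,-20.6,1],[-540,-662,0,-20.6,1],[-540,-662,0,-20.6,1],[-540,-662,0,-20.6,1],[-540,-662,0,-20.6,1],[-540,-662,0,-20.6,1],[-540,-662,0,-20.6,1],[-540,-662,0,-20.6,1],[-540,-662,0,-20.6,1]]]'; python3 - <<'E'
from h import *
to([.503,-.2015,.13],1.619)
E
```

```text
time: 2.05
ee_pos: [0.5022, -0.2017, 0.222]
eef_rot: [-0.023, 1.0, -0.0, -0.001]
ft_force: [0.1, 0.9, 0.0]
width: 0.0874
grip_force: 0.0
shift [-0.9  0.2 92. ] turn -0.1
```

```bash
python3 -m crank '[[[-1,0,40,0,1],[-1,0,80,0,1],[-1,0,92,0,1],[-1,0,92,0,1],[-1,0,92,0,1]]]'; python3 - <<'E'
from h import *
c=snap("wrist","w1",s=1.4); print(c["eye"],c["attitude"])
E
```

```text
time: 2.55
ee_pos: [0.5047, -0.1999, 0.132]
eef_rot: [-0.025, 1.0, -0.0, 0.001]
ft_force: [0.1, -0.7, 0.8]
width: 0.0871
grip_force: 0.0
[ 0.43649153 -0.20195272  0.29460995] [0.68366383 0.7190495  0.09039866 0.08602126]
```

View pics/w1.png

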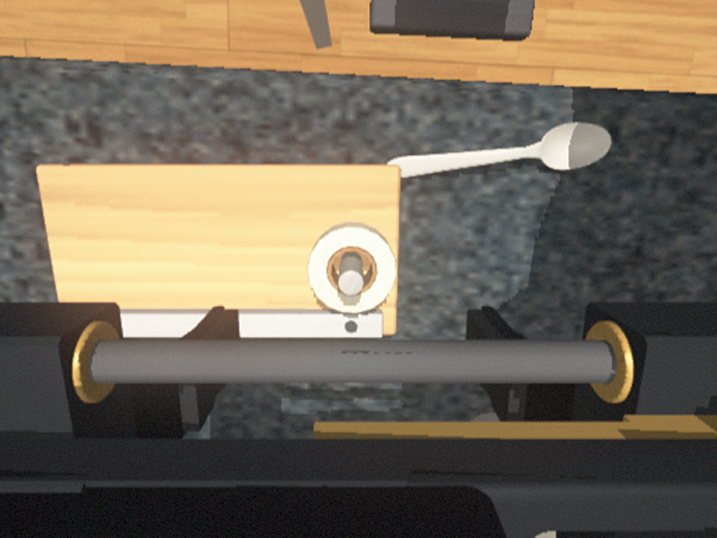

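The wrist view shows the white ring with its top centred at about (352,268) and the pin top at (350,283), between the fingers, with the rail behind it.

```bash
python3 - <<'E'
from h import *; import pickle
c=pickle.load(open("pics/w1.pkl","rb"))
print(at(c,352/1.4,268/1.4,.043),at(c,350/1.4,283/1.4,.068)); to([.503,-.2015,.022],1.619)
E
```

```text
[ 0.50100964 -0.19881006  0.043     ] [ 0.5027326  -0.19975872  0.068     ]
shift [  2.3  -1.2 110.4] turn 0.1
```

```bash
python3 -m crank '[[[0,0,40,0,1],[0,0,80,0,1],[0,0,100,0,1],[0,0,109,0,1],[0,0,109,0,1],[0,0,109,0,-1],[0,0,109,0,-1],[0,0,109,0,-1],[0,0,109,0,-1],[0,0,109,0,-1],[0,0,109,0,-1],[0,0,109,0,-1],[0,0,109,0,-1]]]' 12
```

```text
time: 3.9
ee_pos: [0.5039, -0.2002, 0.0217]
eef_rot: [-0.024, 1.0, 0.0, 0.0]
ft_force: [-0.8, 1.0, 4.5]
width: 0.0502
grip_force: 12.0
```

```bash
python3 -m crank '[[[0,0,-10,0,-1],[0,0,-25,0,-1],[0,0,-40,0,-1],[0,0,-55,0,-1],[0,0,-70,0,-1],[0,0,-80,0,-1],[0,0,-80,0,-1],[0,0,-80,0,-1]]]'; python3 - <<'E'
from h import *
c=snap("side","s1",s=1.5); to([.515,-.085,.10]); to([.515,-.085,.004])
E
```

```text
time: 4.7
ee_pos: [0.5038, -0.2001, 0.1014]
eef_rot: [-0.024, 1.0, 0.0, 0.0]
ft_force: [-0.2, 0.5, -0.6]
width: 0.0506
grip_force: 12.0
shift [-17.1 114.3   1. ] turn 0
shift [-17.2 114.3  97. ] turn 0
```

View pics/s1.png

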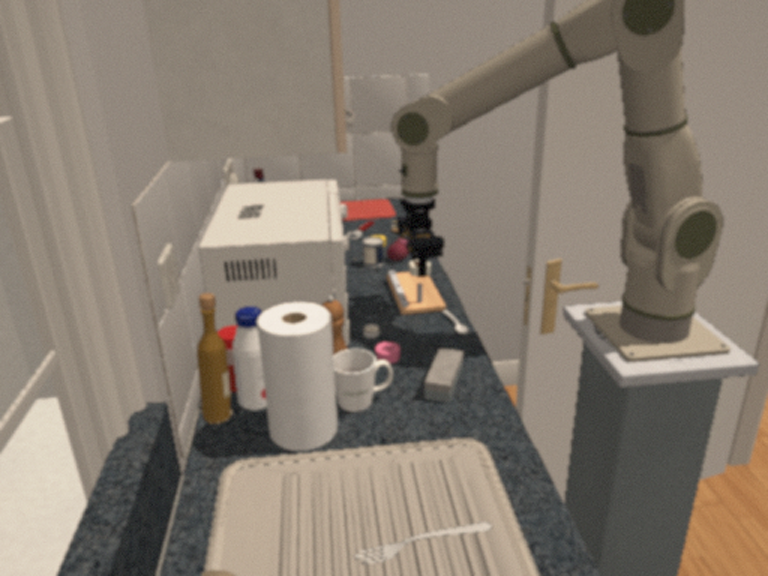

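The side view shows the ring in the fingers above the bare pin at (420,290). Next I'll set it down on the worktop beyond the board.

```bash
python3 -m crank '[[[-17,50,0,0,-1],[-17,100,0,0,-1],[-17,114,0,0,-1],[-17,114,40,0,-1],[-17,114,75,0,-1],[-17,114,88,0,-1],[-17,114,93,0,-1],[-17,114,97,0,-1],[-17,114,97,0,-1],[-17,114,97,0,-1],[-17,114,97,0,1],[-17,114,97,0,1],[-17,114,97,0,1],[-17,114,97,0,1],[-17,114,97,0,1],[-17,114,97,0,1]]]' && python3 -m crank '[[[0,0,-30,0,1],[0,0,-70,0,1],[0,0,-115,0,1],[0,0,-115,0,1],[0,0,-115,0,1]]]'; python3 - <<'E'
from h import *
c=snap("top","t2",crop=(100,150,340,260),s=3.3); to([.509,.129,.14],-.415);  
E
```

```text
time: 6.35
ee_pos: [0.5152, -0.0856, 0.0045]
eef_rot: [-0.024, 1.0, 0.0, 0.0]
ft_force: [-0.1, 0.1, -1.1]
width: 0.0851
grip_force: 0.0
time: 6.85
ee_pos: [0.5159, -0.0855, 0.1205]
eef_rot: [-0.024, 1.0, 0.0, 0.001]
ft_force: [0.3, -0.6, -1.1]
width: 0.087
grip_force: 0.0
shift [ -4.5 214.5 -20.7] turn 116.6
```

View pics/t2.png

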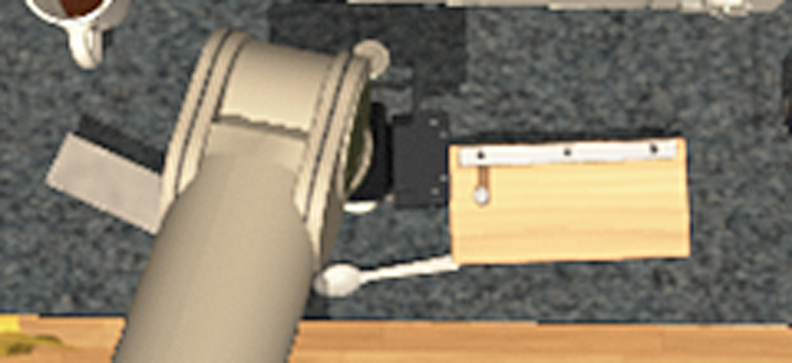

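The ring is mostly hidden by the arm, with only its edge at (360,208) showing. The pin at (482,195) is bare. I'll move over the stone and check the ring from there.

```bash
python3 -m crank '[[[-4,30,-20,8,1],[-4,60,-20,16,1],[-4,90,-20,24,1],[-4,120,-20,32,1],[-4,150,-20,40,1],[-4,180,-20,48,1],[-4,214,-20,56,1],[-4,214,-20,64,1],[-4,214,-20,72,1],[-4,214,-20,80,1],[-4,214,-20,88,1],[-4,214,-20,96,1],[-4,214,-20,104,1],[-4,214,-20,112,1],[-4,214,-20,116.6,1],[-4,214,-20,116.6,1],[-4,214,-20,116.6,1],[-4,214,-20,116.6,1]]]'; python3 - <<'E'
from h import *
c=snap("wrist","w2",s=1.4); snap("top","t3")
E
```

```text
time: 8.7
ee_pos: [0.5085, 0.1282, 0.139]
eef_rot: [0.837, 0.547, -0.0, -0.0]
ft_force: [0.6, 0.4, 0.0]
width: 0.0874
grip_force: 0.0
```

View pics/w2.png

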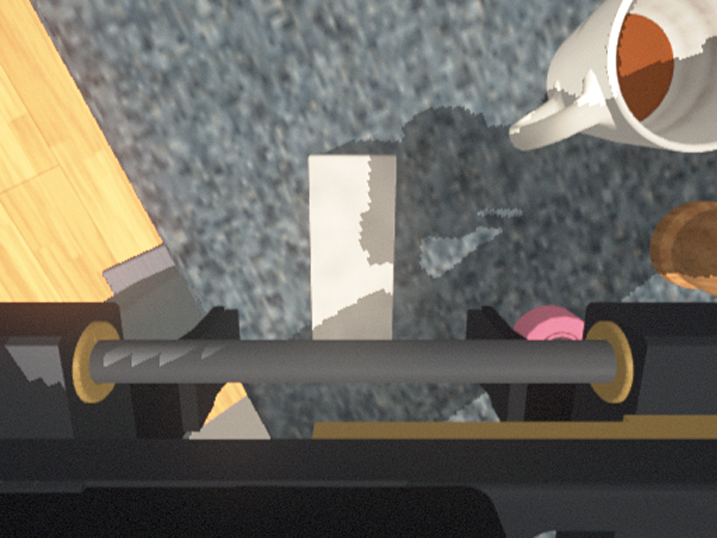

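The stone's top runs from (309,155) and (396,155) down to (313,340) and (391,340). That is centred between the fingers and aligned with the tool. I'll descend and grip.

```bash
python3 -m crank '[[[0,0,40,0,1],[0,0,80,0,1],[0,0,110,0,1],[0,0,121,0,1],[0,0,121,0,1],[0,0,121,0,-1],[0,0,121,0,-1],[0,0,121,0,-1],[0,0,121,0,-1],[0,0,121,0,-1],[0,0,121,0,-1],[0,0,121,0,-1],[0,0,121,0,-1]]]' 40 && python3 -m crank '[[[0,0,-30,0,-1],[0,0,-70,0,-1],[0,0,-100,0,-1],[0,0,-100,0,-1],[0,0,-100,0,-1]]]'; python3 - <<'E'
from h import *
m=np.array([[np.cos(.048),-np.sin(.048)],[np.sin(.048),np.cos(.048)]])
p=np.array([.51222,-.27306])+m@[-.012,-.02]; print(p)
to([*p,.12],.048)
c=snap("top","t4",crop=(100,150,340,260),s=3.3)
E
```

```text
time: 10.1
ee_pos: [0.5088, 0.1285, 0.0188]
eef_rot: [0.838, 0.546, 0.0, -0.0]
ft_force: [-1.9, 0.4, 5.0]
width: 0.0501
grip_force: 40.0
time: 10.6
ee_pos: [0.5084, 0.1284, 0.1179]
eef_rot: [0.838, 0.546, -0.0, -0.0]
ft_force: [-0.0, 0.3, -5.0]
width: 0.0499
grip_force: 40.0
[ 0.50119345 -0.29361274]
shift [-389.1  163.7   -2.2] turn -26.5
```

View pics/t4.png

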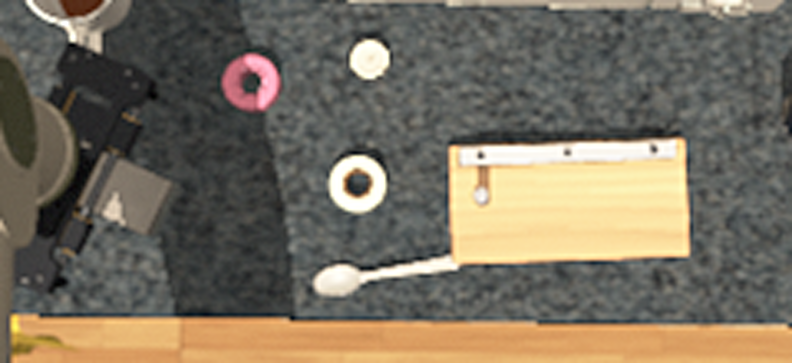

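The white ring lies flat on the worktop at (357,184), off the board, and everything else is undisturbed. The stone is lifted, so I'll carry it over the board.

```bash
python3 -m crank '[[[-40,17,-2,-4,-1],[-85,36,-2,-8,-1],[-130,55,-2,-12,-1],[-175,74,-2,-16,-1],[-220,93,-2,-20,-1],[-265,111,-2,-24,-1],[-310,130,-2,-26.5,-1],[-350,147,-2,-26.5,-1],[-375,158,-2,-26.5,-1],[-389,164,-2,-26.5,-1],[-389,164,-2,-26.5,-1],[-389,164,-2,-26.5,-1],[-389,164,-2,-26.5,-1]]]'; python3 - <<'E'
from h import *
to([.5012,-.2936,.038],.048); s=r.read_state(); print(s["ee_pos"],s["ft_force"],s["torque"])
E
```

```text
time: 11.95
ee_pos: [0.5017, -0.2922, 0.1194]
eef_rot: [0.69, 0.724, -0.0, -0.001]
ft_force: [0.7, 0.6, -4.4]
width: 0.0496
grip_force: 40.0
shift [-1.4 -0.5 81.4] turn 0.0
[ 0.50171507 -0.29223163  0.11942796] [ 0.69397022  0.63189946 -4.38548201] [-0.12632753 -0.034123   -0.02202781]
```

```bash
python3 -m crank '[[[0,0,30,0,-1],[0,0,60,0,-1],[0,0,72,0,-1],[0,0,78,0,-1],[0,0,80,0,-1],[0,0,80,0,-1],[0,0,80,0,-1]]]'; python3 -m crank '[[[0,0,1,0,-1],[0,0,1,0,-1],[0,0,1,0,-1]]]';python3 -m crank '[[[0,0,1,0,-1],[0,0,1,0,-1],[0,0,1,0,-1]]]'; python3 -c "
from h import *
c=snap('top','t5',crop=(220,170,320,240),s=7)"
```

```text
time: 12.65
ee_pos: [0.5025, -0.2941, 0.0416]
eef_rot: [0.69, 0.724, 0.0, 0.001]
ft_force: [0.0, 0.1, -3.0]
width: 0.0499
grip_force: 40.0
time: 12.95
ee_pos: [0.5019, -0.2938, 0.0397]
eef_rot: [0.69, 0.724, 0.0, 0.0]
ft_force: [-0.4, 0.0, -3.9]
width: 0.0499
grip_force: 40.0
time: 13.25
ee_pos: [0.5018, -0.2938, 0.0384]
eef_rot: [0.69, 0.724, -0.0, -0.0]
ft_force: [-0.1, -0.8, -3.3]
width: 0.05
grip_force: 40.0
```

```bash
python3 -m crank '[[[0,0,1,0,-1],[0,0,1,0,-1],[0,0,1,0,-1]]]';python3 -m crank '[[[0,0,1,0,-1],[0,0,1,0,-1],[0,0,1,0,-1]]]'
```

```text
time: 13.6
ee_pos: [0.5018, -0.2937, 0.0375]
eef_rot: [0.69, 0.724, 0.0, -0.0]
ft_force: [0.1, -0.4, -3.9]
width: 0.0496
grip_force: 40.0
time: 13.9
ee_pos: [0.5019, -0.2938, 0.0368]
eef_rot: [0.69, 0.724, 0.0, 0.0]
ft_force: [-2.1, 1.5, 1.9]
width: 0.05
grip_force: 40.0
```

Contact with the board comes at TCP z = 0.037, as expected. I'll slide towards the rail (+tool y) first.

```bash
python3 -m crank '[[[0,3,0,0,-1],[0,6,0,0,-1],[0,8,0,0,-1],[0,8,0,0,-1],[0,8,0,0,-1]]]';for i in 1 2; do python3 -m crank '[[[0,1,0,0,-1],[0,1,0,0,-1],[0,1,0,0,-1]]]';done
```

```text
time: 14.4
ee_pos: [0.5104, -0.2937, 0.0368]
eef_rot: [0.69, 0.724, 0.0, 0.001]
ft_force: [-1.5, 0.1, 5.0]
width: 0.0498
grip_force: 40.0
time: 14.7
ee_pos: [0.5108, -0.2937, 0.0368]
eef_rot: [0.69, 0.723, -0.0, 0.0]
ft_force: [-3.8, -0.4, 7.0]
width: 0.0494
grip_force: 40.1
time: 15.0
ee_pos: [0.5118, -0.2937, 0.0368]
eef_rot: [0.69, 0.723, -0.0, 0.0]
ft_force: [-3.3, -0.2, 6.0]
width: 0.0496
grip_force: 40.1
```

```bash
python3 -m crank '[[[5,0,0,0,-1],[10,0,0,0,-1],[13,0,0,0,-1],[15,0,0,0,-1],[15,0,0,0,-1],[15,0,0,0,-1]]]';for i in 1 2; do python3 -m crank '[[[1,0,0,0,-1],[1,0,0,0,-1],[1,0,0,0,-1]]]';done
```

```text
time: 15.6
ee_pos: [0.5117, -0.2778, 0.0368]
eef_rot: [0.69, 0.724, 0.0, 0.0]
ft_force: [1.0, -1.3, 6.8]
width: 0.0497
grip_force: 40.1
time: 15.9
ee_pos: [0.5116, -0.2773, 0.0368]
eef_rot: [0.69, 0.724, 0.0, 0.0]
ft_force: [0.8, -3.0, 3.9]
width: 0.0494
grip_force: 40.0
time: 16.2
ee_pos: [0.5115, -0.2764, 0.0368]
eef_rot: [0.69, 0.724, 0.0, 0.0]
ft_force: [0.4, -2.9, 5.6]
width: 0.0497
grip_force: 40.0
```

Only sliding friction so far (about 3 N). I'll continue in 1 mm steps, pin first.

```bash
for i in 1 2 3 4; do python3 -m crank '[[[1,0,0,0,-1],[1,0,0,0,-1],[1,0,0,0,-1]]]' | grep -E "ee_pos|ft"; done
```

```text
ee_pos: [0.5113, -0.2754, 0.0368]
ft_force: [1.1, -3.3, 5.7]
ee_pos: [0.5113, -0.2744, 0.0368]
ft_force: [-0.5, -2.8, 6.2]
ee_pos: [0.5112, -0.2734, 0.0368]
ft_force: [0.6, -3.4, 5.5]
ee_pos: [0.5112, -0.2734, 0.0368]
ft_force: [0.9, -6.7, 3.3]
```

Pin contact: motion has stopped and force is rising. Now the rail.

```bash
for i in 1 2 3; do python3 -m crank '[[[0,1,0,0,-1],[0,1,0,0,-1],[0,1,0,0,-1]]]' | grep -E "ee_pos|ft|rot"; done
```

```text
ee_pos: [0.5112, -0.2734, 0.0368]
eef_rot: [0.691, 0.723, -0.001, 0.0]
ft_force: [-3.2, -5.3, 7.5]
ee_pos: [0.5117, -0.2734, 0.0368]
eef_rot: [0.691, 0.723, -0.001, -0.0]
ft_force: [-5.8, -4.8, 10.3]
ee_pos: [0.5127, -0.2733, 0.0368]
eef_rot: [0.691, 0.723, -0.001, -0.0]
ft_force: [-6.6, -4.8, 9.4]
```

```bash
python3 -m crank '[[[0,0,-0.4,0,-1],[0,0,-0.4,0,-1],[0,0,-0.4,0,-1]]]' | grep -E "ee_pos|ft|rot"; for i in 1 2; do python3 -m crank '[[[0,1,0,0,-1],[0,1,0,0,-1],[0,1,0,0,-1]]]' | grep -E "ee_pos|ft|rot"; done
```

```text
ee_pos: [0.5127, -0.2733, 0.0368]
eef_rot: [0.691, 0.723, -0.001, -0.0]
ft_force: [-4.6, -6.2, 4.4]
ee_pos: [0.5132, -0.2733, 0.0368]
eef_rot: [0.691, 0.723, -0.001, -0.001]
ft_force: [-6.0, -5.3, 7.8]
ee_pos: [0.5133, -0.2733, 0.0368]
eef_rot: [0.691, 0.723, -0.001, -0.001]
ft_force: [-10.4, -5.1, 12.2]
```

Both stops are reached: the TCP is at (0.513,-0.273), against a predicted seat of (0.512,-0.273). I'll press a bit harder on both.

```bash
for i in 1 2; do python3 -m crank '[[[1,0.5,-0.3,0,-1],[1,0.5,-0.3,0,-1],[1,0.5,-0.3,0,-1]]]' | grep -E "ee_pos|ft|rot"; done; python3 - <<'E'
from h import *
c=snap("top","t6",crop=(190,170,320,240),s=6)
E
```

```text
ee_pos: [0.5133, -0.2733, 0.0369]
eef_rot: [0.691, 0.723, -0.002, -0.001]
ft_force: [-10.2, -8.7, 7.7]
ee_pos: [0.5133, -0.2732, 0.0369]
eef_rot: [0.691, 0.723, -0.003, -0.001]
ft_force: [-10.1, -12.8, 3.0]
```

View pics/t6.png

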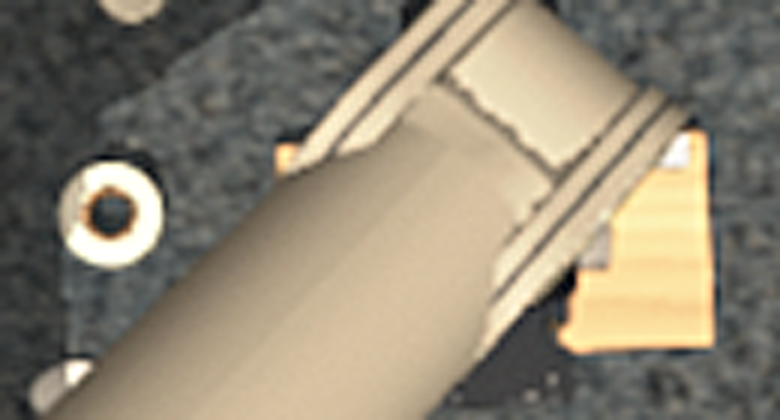

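The ring still lies flat at (110,213), and the stone's end shows at about (597,250) under the arm. I'll do a short settle with a touch more rail push, then hand in.

```bash
python3 -m crank '[[[0,0.8,0,0,-1],[0,0.8,0,0,-1],[0,0.8,0,0,-1],[0,0.8,0,0,-1],[0,0.8,0,0,-1],[0,0.8,0,0,-1]]]'; python3 - <<'E'
from h import *
s=r.read_state(); print(s["ft_force"],s["ee_pos"],s["grip_force"])
f=s["ft_force"]
if f[0]<-7 and f[1]<-7: print(r.close_job())
E
```

```text
time: 20.45
ee_pos: [0.5133, -0.2732, 0.0369]
eef_rot: [0.691, 0.723, -0.003, -0.001]
ft_force: [-13.1, -11.9, 6.8]
width: 0.0499
grip_force: 40.1
[-13.0608343  -11.88394374   6.76788232] [ 0.51330957 -0.27319209  0.03692355] 40.08962659165263
the job is handed in; nothing more can be done
None
```

I handed the job in at about 20 s: the tape roll is flat on the worktop off the board, and the stone is gripped and pressed into the corner with about 13 N towards the rail and 12 N towards the pin; the hand-in gave no verdict.

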